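Find the lifting key that fits, and lift the plate carrier out of the jar base

ROBOT

A 7-joint arm with a two-finger parallel gripper is mounted at the origin on the work surface; the furniture and walls round the work are solid. World frame = base frame: x ahead of the robot, y to its left, z up, the work surface at z = 0. Lengths are in m, angles in rad, forces in N, time in s.
With the tool pointing down it reaches from about 0.4 to 0.875 m from the base axis. Payload 19.3 kg.
Tool frame: the origin (TCP) lies midway between the tips of the shut fingers; the grasp point (between the pads) lies 19 mm behind it; z points along the fingers, y is the line along which they close (so a half turn about z gives the same grasp; the last joint's range is limited). The gripper opens to 85 mm and grips with 20 to 120 N. Pads are 22 mm wide; open, the fingers measure 114 mm over their backs; the gripper's body (76 mm by 85 mm) begins 54 mm behind the grasp point. The pads swing forward as they close: fully open they stand 13 mm farther back than shut.
Start: joints at [-1.318, 0.521, -0.036, 1.599, 0.021, 1.021, -0.113], TCP at [0.198, 0.593, 0.231] pointing down, gripper open.
Joint ranges: [-2.91, 2.91], [-0.3, 2.13], [-1.5, 1.42], [0.17, 2.43], [-1.26, 4.41], [0.16, 1.93], [-2.52, 2.52]. Speed limits (rad/s): [1.89, 1.89, 2.39, 2.39, 3.01, 3.01, 3.01].

INTERFACE

Orientations are given as [roll, pitch, yaw] about the fixed x, y, z axes, in that order (R = Rz(yaw) Ry(pitch) Rx(roll)).
In Python, from workcell import bot, optics, status, ticket gives the robot as it stands (bot), with the cameras (optics), the readings (status) and the job (ticket).
- The arm moves only by the tool advance, called after "Call:" in YAML: its name, and indented under it one key for each argument. Schema: {"type":"object","properties":{"plan":{"type":"object","properties":{"segments":{"type":"array","items":{"type":"array","items":{"type":"number"},"minItems":7,"maxItems":7},"minItems":1,"maxItems":5}},"additionalProperties":false,"required":["segments"]},"squeeze":{"type":"number"},"only":{"type":"string"},"quiet":{"type":"boolean"},"lines":{"type":"string"}},"required":["plan"],"additionalProperties":false}. plan is an object whose key "segments" holds a list of rows, 1 to 5 of them, each of 7 numbers: the finger opening in m, then dx, dy, dz in parts of the range, where 1.0 means 30 cm, then a rotation vector rx, ry, rz in shares of 2 pi rad (1.0 is 2 pi rad); each row is the pose to reach, as a shift and turn from the pose commanded when the call began, along the tool's axes at that moment; what a row does not reach only later rows make up. A row lasts 1/8 s, in which the tool goes at most 0.0625 m and 0.188 rad, less where a joint would pass 70% of its speed; a pose out of reach is approached as far as the arm can. The fingers move at their own pace and stop on an object; squeeze is the grip in N (left out, the last holds). Time passes only in rows, so rows that do not move let the fingers close. The tool returns the time, the measured TCP pose, the force, the opening and the grip force at its end. only (a regular expression) keeps the lines of the reply that match it, lines (a string "A,B") keeps lines A to B, and quiet returns only ok. A shift or turn number past 1, either way, is cut back to 1. Input that does not fit is refused with a message, and nothing moves.
- status.observe(): the state, without advancing time (a new reading comes with each control period).
- optics.grab_frame(name): name is "scene" or "side" or "wrist"; returns the picture (400x640x3 uint8, blue, green, red); there is no depth.
- optics.calibration(name): a dict with "vfov" (degrees; the focal length in pixels is half the picture's height over the tangent of half this angle, whatever the lens; pixels are square), "cx", "cy" (the principal point, pixels), "eye" and "attitude" of the camera in the world. Camera axes: x right, y down, z forward; pixel columns grow to the right and rows downward; lengths in m; the calibration is good to about 2 mm. A picture is of the moment at which its call begins: read the wrist's pose just before it. calibration takes no time and is no camera call; for the wrist camera it gives the pose at the moment of the call.
- ticket.job_done(): hands the job in; it is judged then, once.
The state is a dict: "clock": time; "qpos": joint angles; "qd": joint speeds; "joint_efforts": joint torques, N m; "position": TCP position; "tool_rot": TCP orientation; "force": force on the tool from outside, world axes, zero at the start; "moment": the same for the moment, N m; "grip_width": finger opening in m; "finger_force": force on a finger pad.
Only numpy, scipy, OpenCV 4.12 (cv2) and the standard library are available. Lean on these libraries where they do the work, as an engineer would, in place of code of your own. Each camera call takes 0.05 s, during which the arm holds its last target. There are 200 camera calls.

TASK

One of the two lifting keys in the white stand passes down the keyhole of the dish carrier's hub until its collar sits on the hub; the other's cross pin is too long, so find the right one by trying, never force it, and stand a key that does not fit back in the stand. Turn the fitting key a quarter turn so that its pin catches under the hub, and with it lift the carrier and its three dishes at least 5 cm clear of the round jar base, touching neither carrier nor dishes by hand and disturbing nothing else. Finish while holding it there by the key, level and still: do not put it down.

Things in the scene. Friction and masses are not known exactly. Their poses are not given: they have to be found in the camera images.
- key_a: One of two look-alike lifting keys, 87 mm tall, 120 g, standing upright. Origin: centre of the lower tip; z up the rod. Rod 14 mm thick, tip chamfered; 5 mm cross pin along the key's y axis, centre 7.5 mm above the origin, hidden in the stand; collar 31 mm wide, 38 to 42 mm up; red grip bar on top. Over all the pin is 28 mm long in one key, 37 mm in the other: which is which is not told.
- key_b: The other lifting key, same but for the pin's length. Either may stand in either socket. The 28 mm pin passes the carrier's hub, and the tip goes 38 mm below the hub's top; the 37 mm pin stops on the hub with the tip about 5 mm below its top.
- key_a_grip (a point): Centre of key_a's red grip bar, 80 mm above the key's origin. The bar is 62 mm long along the key's y axis (parallel to the pin), 14 mm wide along x, 14 mm high: grip it across the 14 mm from above. Below the bar 11 mm rod runs down to the collar, whose top lies 38 mm under the bar's centre.
- key_b_grip (a point): The same point of key_b.
- carrier: Loose steel carrier, 200 to 400 g empty: floor disc 110 mm wide, 4 mm thick, three bent upright rods at its edge, and on the axis a round hub, 40 mm wide, its underside 70 mm and its top 94 mm above the origin. Origin: centre of the disc's underside, z up. Between an inserted key's tip and the top dish 6 mm stay free.
- hub_mouth (a point): Centre of the vertical through keyhole at the hub's top, axes as the carrier's: bore 15.6 mm, cross slot 8 mm wide and 31 mm long along the carrier's y axis (key goes in with its y axis along it, either way round). Under the hub a groove 8 mm wide, 3 mm deep runs along x: after a quarter turn either way the raised pin seats in it; the key rises 4 mm to the underside, 7 mm into the groove.
- jar_base: Fixed round aluminium base of an anaerobic jar, 142 mm in diameter, 16 mm high, black gasket, three lugs; the carrier stands in its recess (120 mm wide), whose floor is 8 mm above the worktop. Origin: centre of its underside, on the worktop.
- key_stand: Fixed white block, 70 mm (x) by 170 mm (y) by 46 mm high, with two equal keyhole sockets: bore 15.6 mm, cross slot 8 mm wide and 40 mm long along the block's y axis. A key stands in it with its collar on the block's top, its origin 8 mm above the block's underside, its y axis along the block's. Origin: centre of the underside, on the worktop.
- socket_right (a point): Centre of one socket's mouth on the stand's top, 42.5 mm from its middle towards -y.
- socket_left (a point): Centre of the other socket's mouth on the stand's top, 42.5 mm from its middle towards +y.
- dish_21: Lowest of three loose culture dishes (yellow, clear lid, 94 mm diameter, 15 mm high, 28 g) stacked on the carrier's floor. Origin: centre of its underside.
- dish_22: Middle dish of the stack, the same.
- dish_23: Top dish of the stack, the same; its top is 50 mm above the carrier's origin.
- carton_a: Bystander: loose white carton with a green band, 48x62x86 mm; origin under its centre.
- carton_b: Bystander: loose white carton with a blue band, 42x70x71 mm; origin under its centre.
- carton_c: Bystander: loose white carton with an orange band, 52x52x106 mm; origin under its centre.
- reagent_0: Bystander: loose bottle with blue cap and blue-striped label, 56 mm diameter, 100 mm high; origin under its centre.
- reagent_1: Bystander: loose bottle with blue cap and orange-striped label, 56 mm diameter, 100 mm high; origin under its centre.
- dropper_0: Bystander: loose amber dropper bottle with black bulb, 34 mm diameter, 103 mm high; origin under its centre.

How it is judged:
By the outcome, as a careful person would: the job done as asked, in the order asked, and still so for the second after the job is handed in, while the arm keeps its last pose, push and grip.
It also fails if it takes over 67 s, if anything falls off the work surface, if the arm or the gripper's body presses on something with over 40 N, if the wrist force passes 120 N, or if a joint passes its speed limit or range.

## Working session

There is one attempt and no reset: what is moved stays moved. The work goes in short steps, Python scripts to look and compute and a tool call to move; the robot and the scene stay as the last step left them, time stands still between calls to the robot, and variables do not carry over. Pictures are saved under pics/ and viewed, at most 10 in all, crops included, and the job is handed in when it is done.

```bash
ls; mkdir -p pics
```

Run:
```python
from workcell import bot, optics, status, ticket
import cv2
for n in ("scene","side","wrist"):
    c=optics.calibration(n); print(n,c)
    cv2.imwrite(f"pics/{n}0.png",optics.grab_frame(n))
print(status.observe())
```

```text
pics
workcell.py
scene {'vfov': 50.69349615677155, 'cx': 326.74207171481305, 'cy': 201.84774977936348, 'eye': array([-0.05066662,  0.51177614,  0.58206234]), 'attitude': array([-2.10548049, -0.00315592, -2.18280796])}
side {'vfov': 52.56359901897526, 'cx': 323.03675745530643, 'cy': 193.01979620046666, 'eye': array([ 0.49991253, -0.77934851,  0.62794561]), 'attitude': array([-2.15530776,  0.0249347 , -0.19687176])}
wrist {'vfov': 61.05749259426305, 'cx': 318.31818570647414, 'cy': 199.0588346818358, 'eye': array([0.1239999, 0.6180552, 0.3727495]), 'attitude': array([2.83235942e+00, 1.16904345e-03, 1.24887225e+00])}
{'clock': 0.15, 'qpos': array([-1.31816905,  0.52185203, -0.03632716,  1.59985437,  0.0211859 ,
        1.0211109 , -0.11280721]), 'qd': array([ 4.08701172e-04, -5.28432504e-04, -9.48380787e-04, -9.67001253e-04,
        1.08705758e-03,  5.40450207e-04,  8.03225147e-05]), 'joint_efforts': array([ 3.07169925e-03, -9.27392650e+01,  1.98118776e+00, -3.70051181e+01,
        1.80326082e-02,  6.37263613e-03, -6.02731211e-05]), 'position': array([0.19822658, 0.59247213, 0.2308817 ]), 'tool_rot': array([-3.14075346e+00,  4.44578192e-05,  2.81873786e+00]), 'force': array([-0.50024854, -0.05779991, -0.11401451]), 'moment': array([ 0.01672251,  0.02615033, -0.01331716]), 'finger_force': 0.0, 'grip_width': 0.0850383485484692}
```

View pics/scene0.png

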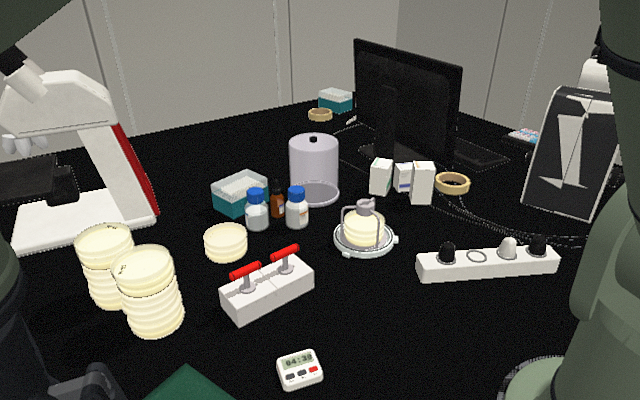

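View pics/side0.png

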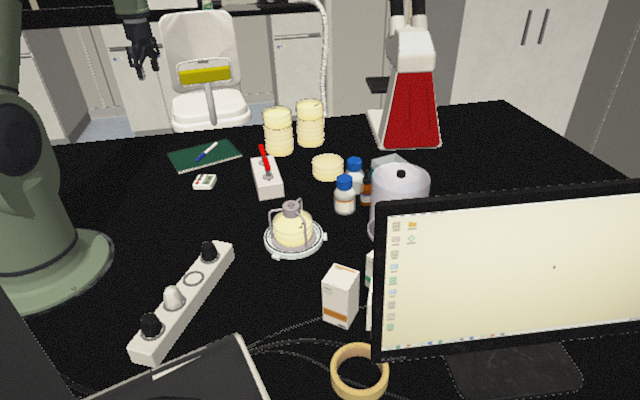

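The scene view shows the stand with red grips near (245,270) and (285,253), and the carrier hub near (366,203). In the side view the grips are near (265,158) and the hub near (291,206). Next I'll get coarse positions.

Create h.py:
```python
import numpy as np, cv2
from scipy.spatial.transform import Rotation as R
from workcell import bot, optics, status, ticket
def cam(n):
    c=optics.calibration(n); f=200/np.tan(np.radians(c['vfov'])/2)
    return f,c['cx'],c['cy'],np.array(c['eye']),R.from_euler('xyz',c['attitude']).as_matrix()
def ray(c,u,v):
    f,cx,cy,e,M=c; return e,M@np.array([(u-cx)/f,(v-cy)/f,1])
def atz(c,u,v,z):
    e,d=ray(c,u,v); return e+d*(z-e[2])/d[2]
def proj(c,p):
    f,cx,cy,e,M=c; q=M.T@(np.array(p)-e); return np.array([f*q[0]/q[2]+cx,f*q[1]/q[2]+cy])
def red(im):
    b,g,r=[im[...,i].astype(int) for i in range(3)]
    m=((r>130)&(g<70)&(b<70)).astype(np.uint8)
    n,l,s,ce=cv2.connectedComponentsWithStats(m)
    return [(ce[i].round(1),s[i]) for i in range(1,n) if s[i,4]>15],l
def totool(d):  # world vector -> tool axes
    return R.from_euler('xyz',status.observe()['tool_rot']).inv().apply(d)
```

Run:
```python
from h import *
for n in("scene","side"):
    c=cam(n); im=cv2.imread(f"pics/{n}0.png"); 
    for ce,s in red(im)[0]: print(n,ce,s,atz(c,*ce,.118).round(3))
    hub={"scene":(366,203),"side":(291,206)}[n]; print('hub',atz(c,*hub,.102).round(3))
    base={"scene":(364,240),"side":(293,238)}[n]; print('base',atz(c,*base,.012).round(3))
w=cam("wrist"); o=status.observe(); print(R.from_euler('xyz',o['tool_rot']).as_matrix().round(3)); print(w[4].round(3))
```

```text
scene [136.1 169.3] [113 126  46  87 307] [0.988 0.357 0.118]
scene [284.  251.8] [270 243  29  19 240] [0.489 0.225 0.118]
scene [244.6 270. ] [229 260  32  21 278] [0.484 0.305 0.118]
scene [313.  368.9] [310 367   8   5  28] [0.253 0.319 0.118]
hub [ 0.558 -0.024  0.102]
base [ 0.546 -0.014  0.012]
side [412.4 112.9] [ 384   72   55   76 3138] [1.009 0.37  0.118]
side [263.8 156.3] [258 144  12  27 125] [0.519 0.19  0.118]
hub [ 0.562 -0.032  0.102]
base [ 0.56  -0.036  0.012]
[[-0.948  0.317 -0.   ]
 [ 0.317  0.948 -0.001]
 [-0.    -0.001 -1.   ]]
[[ 0.316  0.904  0.288]
 [ 0.949 -0.301 -0.097]
 [-0.001  0.304 -0.953]]
```

Run:
```python
from h import *
c=cam("scene"); a=atz(c,284,251.8,.088);b=atz(c,244.6,270,.088);print(a,b,np.linalg.norm(a-b))
s=cam("side"); print(atz(s,263.8,156.3,.088), proj(s,a),proj(s,b))
d=b-a; print("bar yaw",np.arctan2(d[1],d[0]))
m=(a+b)/2; t=np.array([m[0],m[1]-.02,0.31]); print(t, totool(t-status.observe()['position']))
```

```text
[0.52439183 0.20612797 0.088     ] [0.51834294 0.29140478 0.088     ] 0.08549106415433874
[0.52034523 0.24692849 0.088     ] [266.40366041 163.01710378] [261.95719301 149.31168795]
bar yaw 1.641610115109385
[0.52136738 0.22876637 0.31      ] [-0.42184358 -0.24245611 -0.07889611]
```

View pics/wrist0.png

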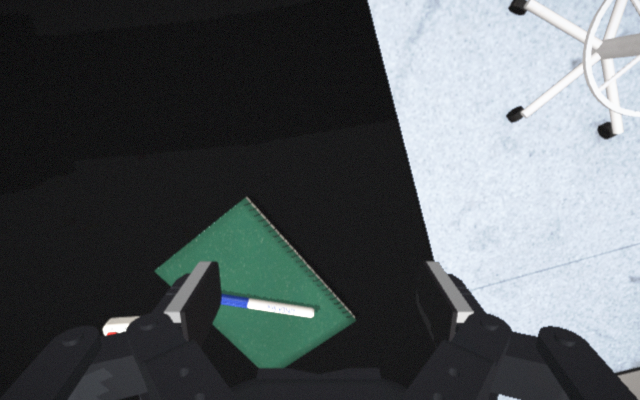

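The wrist view shows a notebook and the two fingers, with no task object in it. The bars measure 85.5 mm apart, against 85 mm nominal, and the side view agrees. I'll move over the stand.

The manual's scale: shifts go in shares of 30 cm and turns go in shares of 2 pi rad. Converting my numbers, -0.25 m / 0.3 = -0.8333, -0.2 m / 0.3 = -0.6667, 0.75 rad / 6.2832 = 0.1194.

Call:
advance:
  plan: {"segments":[[0.085, -0.1667, -0.1133, -0.0667, 0, 0, 0.0239], [0.085, -0.3333, -0.2267, -0.1333, 0, 0, 0.0477], [0.085, -0.5, -0.34, -0.2, 0, 0, 0.0716], [0.085, -0.6667, -0.4533, -0.2667, 0, 0, 0.0955], [0.085, -0.8333, -0.5667, -0.3333, 0, 0, 0.1194]]}
  squeeze: 40

```text
clock: 0.78
position: [0.3789, 0.3549, 0.3301]
tool_rot: [3.142, -0.0, 2.064]
force: [1.6, 0.8, 0.8]
grip_width: 0.0851
finger_force: 0.0
```

Run:
```python
from h import *
o=status.observe(); t=np.array([.522,.17,.33]); print(o['position'],o['tool_rot'],o['qpos'], totool(t-o['position']), o['tool_rot'][2]-1.642)
```

```text
[0.3788632  0.35491347 0.33010099] [ 3.14156871e+00 -2.07362560e-04  2.06391226e+00] [-1.03859795  0.25647602  0.21473995  1.75424049 -0.05981323  1.13711175
 -0.31240799] [-2.30640371e-01  3.85507649e-02  5.40852652e-05] 0.4219122641833972
```

In the tool's units: -0.23 m / 0.3 = -0.7667, -0.18 m / 0.3 = -0.6, 0.422 rad / 6.2832 = 0.0672.

Call:
advance:
  plan: {"segments":[[0.085, -0.2, 0.0333, 0, 0, 0, 0.0159], [0.085, -0.4, 0.0667, 0, 0, 0, 0.0318], [0.085, -0.6, 0.1, 0, 0, 0, 0.0477], [0.085, -0.7667, 0.13, 0, 0, 0, 0.0672], [0.085, -0.7667, 0.13, 0, 0, 0, 0.0672]]}

```text
clock: 1.4
position: [0.5238, 0.1696, 0.3293]
tool_rot: [3.141, 0.002, 1.639]
force: [-0.2, 0.3, -0.6]
grip_width: 0.0851
finger_force: 0.0
```

Run:
```python
from h import *
o=status.observe(); print(o['position'],o['tool_rot'],o['qpos'])
c=cam("wrist"); im=optics.grab_frame("wrist"); cv2.imwrite("pics/w1.png",im)
for ce,s in red(im)[0]: print(ce,s,atz(c,*ce,.095).round(4))
np.save("w1c.npy",np.r_[c[0],c[1],c[2],c[3],c[4].ravel()])
```

```text
[0.52380167 0.16962456 0.32926348] [3.14127188e+00 1.51366954e-03 1.63945832e+00] [-0.72611944  0.32756179  0.40431869  1.68617787 -0.13703869  1.15619982
 -0.21702031]
[320.5  45.5] [315  14  12  64 740] [0.5173 0.2915 0.095 ]
[161.5  55.4] [159  51   6  10  51] [0.3554 0.2709 0.095 ]
[320.4 128.5] [315 102  12  55 596] [0.5232 0.2086 0.095 ]
```

View pics/w1.png

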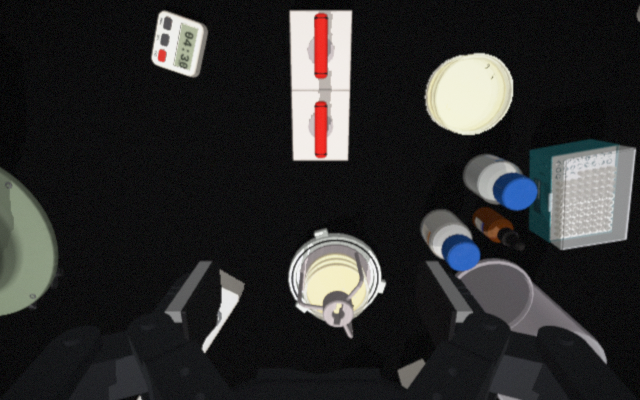

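The wrist view shows both red bars, at (320,45) and (320,128), and the hub top at about (338,313) with its keyhole visible. I'll look closer at the hub before grasping.

Run:
```python
from h import *
c=cam("wrist"); p=atz(c,338,312,.102); o=status.observe(); print(p)
t=np.array([p[0],p[1]+.03,.21]); print(t,totool(t-o['position']))
```

```text
[ 0.5615553  -0.01693996  0.102     ]
[0.5615553  0.01306004 0.21      ] [-0.16112152  0.02722881  0.11922716]
```

In the tool's units: -0.16 m / 0.3 = -0.5333, -0.15 m / 0.3 = -0.5.

Call:
advance:
  plan: {"segments":[[0.085, -0.1667, 0.03, 0.1, 0, 0, 0], [0.085, -0.3333, 0.06, 0.2333, 0, 0, 0], [0.085, -0.5, 0.09, 0.3667, 0, 0, 0], [0.085, -0.5333, 0.09, 0.3967, 0, 0, 0], [0.085, -0.5333, 0.09, 0.3967, 0, 0, 0]]}

```text
clock: 2.08
position: [0.5608, 0.0162, 0.21]
tool_rot: [-3.14, -0.0, 1.647]
force: [-0.0, 0.2, 0.2]
grip_width: 0.0849
finger_force: 0.0
```

Run:
```python
from h import *
o=status.observe(); print(o['position'],o['tool_rot'],o['qd'].round(3))
c=cam("wrist"); im=optics.grab_frame("wrist"); cv2.imwrite("pics/w2.png",im)
# metric top view at z=.102, 10 px/mm, 60x60 mm around guess; world x right, y up
x0,y0=.561,-.019
g=np.linspace(-.03,.03,600)
X,Y=np.meshgrid(x0+g,y0-g); P=np.stack([X,Y,np.full_like(X,.102)],-1)-c[3]
q=P@c[4]; u=(c[0]*q[...,0]/q[...,2]+c[1]).astype(np.float32); v=(c[0]*q[...,1]/q[...,2]+c[2]).astype(np.float32)
t=cv2.remap(im,u,v,cv2.INTER_CUBIC)
for k in range(0,600,100): cv2.line(t,(k,0),(k,8),(0,255,0),1);cv2.line(t,(0,k),(8,k),(0,255,0),1)
cv2.imwrite("pics/w2top.png",t)
```

```text
[0.56079929 0.0161619  0.21003966] [-3.14027183e+00 -1.90479214e-04  1.64690006e+00] [-0.034 -0.026 -0.009 -0.024  0.001  0.015 -0.018]
```

View pics/w2top.png

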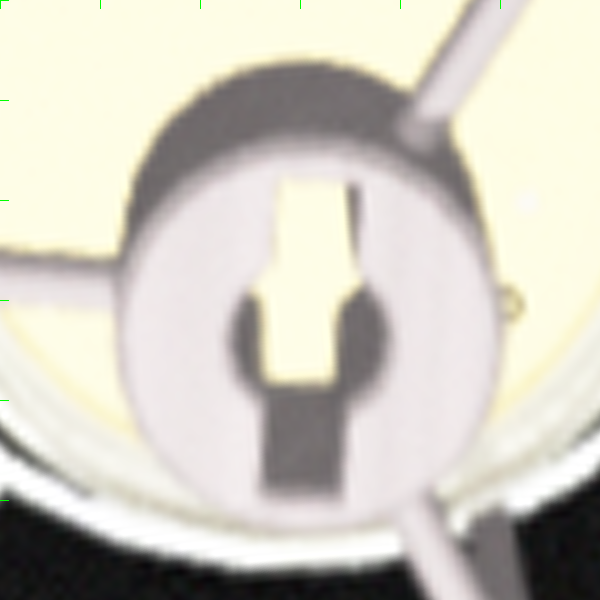

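The rectified hub view has the bore centre at about (310,338), bore width 164 px (16 mm) and slot from row 178 to 498 (32 mm). That puts the hub at about (0.562, -0.0228) with a slot yaw of about 1.515. Next I'll view key R from the same relative pose, so that camera bias cancels.

In the tool's units: 0.233 m / 0.3 = 0.7767, -0.02 m / 0.3 = -0.0667, 0.005 rad / 6.2832 = 0.0008.

Call:
advance:
  plan: {"segments":[[0.085, 0.2, -0.0167, 0, 0, 0, 0], [0.085, 0.4, -0.0333, 0, 0, 0, 0], [0.085, 0.6, -0.05, 0.01, 0, 0, 0], [0.085, 0.7767, -0.0667, 0.0233, 0, 0, 0.0008], [0.085, 0.7767, -0.0667, 0.0233, 0, 0, 0.0008]]}

```text
clock: 2.75
position: [0.5214, 0.2534, 0.204]
tool_rot: [3.141, -0.003, 1.651]
force: [0.5, 0.3, 0.6]
grip_width: 0.0852
finger_force: 0.0
```

Call:
advance:
  plan: {"segments":[[0.085, 0, 0, 0, 0, 0, 0]]}

```text
clock: 2.88
position: [0.5232, 0.2478, 0.2043]
tool_rot: [3.141, -0.001, 1.644]
force: [0.2, -1.4, 0.2]
grip_width: 0.0852
finger_force: 0.0
```

Run:
```python
from h import *
c=cam("wrist"); im=optics.grab_frame("wrist"); cv2.imwrite("pics/w3.png",im); o=status.observe()
cs,l=red(im)
for i,(ce,s) in enumerate(cs):
    print(ce,s,atz(c,*ce,.095).round(4))
    k=l[int(ce[1]),int(ce[0])]; v,u=np.nonzero(l==k)
    P=np.array([atz(c,a,b,.095)[:2] for a,b in zip(u,v)]); print(P.min(0),P.max(0)); w=np.linalg.eigh(np.cov(P.T))[1][:,1]; print('yaw',np.arctan2(w[1],w[0])%np.pi)
print(o['position'],o['tool_rot'])
p=atz(c,*min(cs,key=lambda t:abs(t[0][1]-220))[0],.095); t=np.array([p[0],p[1],.069]); print(totool(t-o['position']))
```

```text
[315.3 137.3] [ 307   97   18   82 1351] [0.5174 0.2937 0.095 ]
[0.50970958 0.26263297] [0.52532768 0.32214874]
yaw 1.6374441062270784
[111.  129.9] [107 124   9  13  96] [0.3683 0.288  0.095 ]
[0.36501212 0.28349162] [0.37147402 0.29227644]
yaw 1.261150974733818
[315.1 241.7] [ 307  208   17   69 1028] [0.5232 0.2099 0.095 ]
[0.51504345 0.17823854] [0.53148483 0.23904343]
yaw 1.6400014060964592
[0.52350832 0.24687624 0.20426114] [ 3.14072165e+00 -5.00647442e-04  1.64251441e+00]
[-0.03690408 -0.00304648  0.13524007]
```

In the tool's units: 0.135 m / 0.3 = 0.45, -0.003 m / 0.3 = -0.01.

Call:
advance:
  plan: {"segments":[[0.085, -0.1267, -0.01, 0.1333, 0, 0, 0], [0.085, -0.1267, -0.01, 0.2667, 0, 0, 0], [0.085, -0.1267, -0.01, 0.4, 0, 0, 0], [0.085, -0.1267, -0.01, 0.45, 0, 0, 0], [0.085, -0.1267, -0.01, 0.45, 0, 0, 0]]}

```text
clock: 3.55
position: [0.5234, 0.208, 0.0686]
tool_rot: [-3.141, 0.0, 1.641]
force: [0.6, 0.4, -0.9]
grip_width: 0.0846
finger_force: 0.0
```

Call:
advance:
  plan: {"segments":[[0, 0, 0, 0, 0, 0, 0], [0, 0, 0, 0, 0, 0, 0], [0, 0, 0, 0, 0, 0, 0], [0, 0, 0, 0, 0, 0, 0], [0, 0, 0, 0, 0, 0, 0]]}
  squeeze: 70

```text
clock: 4.18
position: [0.5235, 0.2086, 0.0689]
tool_rot: [3.141, -0.0, 1.642]
force: [-1.7, 0.7, 7.9]
grip_width: 0.013
finger_force: 68.5
```

Call:
advance:
  plan: {"segments":[[0, 0, 0, 0, 0, 0, 0], [0, 0, 0, 0, 0, 0, 0]]}

```text
clock: 4.42
position: [0.5235, 0.2086, 0.0689]
tool_rot: [3.141, -0.0, 1.642]
force: [-2.1, -0.2, 8.1]
grip_width: 0.0127
finger_force: 68.5
```

Run:
```python
from h import *
c=cam("wrist"); im=optics.grab_frame("wrist"); cv2.imwrite("pics/w4.png",im); o=status.observe()
print(o['position'],o['tool_rot'],o['force'],o['moment'])
```

```text
[0.52348892 0.20858267 0.06888044] [ 3.14111369e+00 -3.32260567e-04  1.64182621e+00] [-0.89252069  0.2922411   7.69484861] [-0.01901943  0.33154936  0.03722573]
```

In the tool's units: -0.13 m / 0.3 = -0.4333, -0.02 m / 0.3 = -0.0667.

Call:
advance:
  plan: {"segments":[[0, 0, 0, -0.0667, 0, 0, 0], [0, 0, 0, -0.1667, 0, 0, 0], [0, 0, 0, -0.3, 0, 0, 0], [0, 0, 0, -0.4333, 0, 0, 0], [0, 0, 0, -0.4333, 0, 0, 0]]}

```text
clock: 5.1
position: [0.5244, 0.2089, 0.201]
tool_rot: [3.138, -0.002, 1.642]
force: [0.2, 0.2, -1.8]
grip_width: 0.0127
finger_force: 68.8
```

Call:
advance:
  plan: {"segments":[[0, 0, 0, 0, 0, 0, 0], [0, 0, 0, 0, 0, 0, 0]]}

```text
clock: 5.35
position: [0.5228, 0.2082, 0.1974]
tool_rot: [-3.14, 0.001, 1.642]
force: [0.2, 0.2, -1.3]
grip_width: 0.0131
finger_force: 68.8
```

Run:
```python
from h import *
c=cam("wrist"); im=optics.grab_frame("wrist"); cv2.imwrite("pics/w5.png",im); o=status.observe()
cs,l=red(im)
for ce,s in cs: print(ce,s)
k=max(cs,key=lambda t:t[0][1]); u,v=k[0]; z=o['position'][2]+.026
p=atz(c,u,v,z); T=R.from_euler('xyz',o['tool_rot'])
print(o['position'],o['tool_rot'],p, T.inv().apply(p-o['position']))
print(o['force'],o['moment'])
t=np.array([.562,-.0228,.199]); print(T.inv().apply(t-o['position']), o['tool_rot'][2]-1.515)
```

```text
[320.3  38.4] [312  36  18   6  86]
[319.9  81.9] [ 311   43   19   79 1464]
[102.7  86.7] [ 98  80  10  15 119]
[319.5 125.4] [312 123  16   5  57]
[318.6 234.5] [302 227  34  16 442]
[318.4 299.3] [ 301  244   35  116 3531]
[0.52285903 0.20821267 0.19746502] [-3.14010500e+00  8.32573751e-04  1.64175446e+00] [0.5226308  0.20821597 0.22346502] [-2.17921705e-06 -2.66098945e-04 -2.59996401e-02]
[-0.74221581 -0.12806911 -1.67972139] [-0.06210873 -0.05421437  0.01424361]
[-0.23320757  0.02266198 -0.00137453] 0.12675445632060534
```

View pics/w5.png

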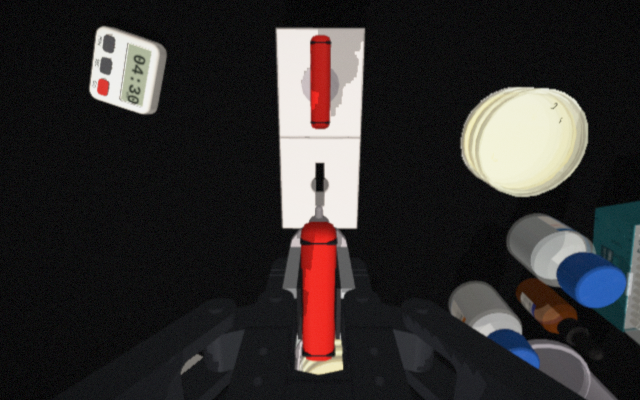

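The key is in hand, with its bar at rows 222–360 and black marks at about rows 243 and 356. The emptied socket is at (320,183) and the other key is still standing. I'll check the bar centre from its marks and go to the hub.

Run:
```python
from h import *
o=status.observe();c=cam("wrist");T=R.from_euler('xyz',o['tool_rot'])
im=cv2.imread("pics/w5.png"); print(im[215:250,319].tolist()[::1][:35:2]); print([ (i,im[i,319].tolist()) for i in range(350,372,2)])
for v in (222,227,243,356,360): print(v,T.inv().apply(atz(c,319,v,o['position'][2]+.026)-o['position']).round(4))
```

```text
[[135, 134, 141], [129, 128, 134], [90, 90, 95], [68, 69, 102], [13, 20, 116], [16, 18, 126], [14, 19, 135], [24, 31, 156], [23, 29, 176], [26, 32, 193], [29, 38, 210], [27, 33, 222], [30, 36, 233], [37, 45, 238], [34, 33, 90], [35, 42, 222], [37, 47, 241], [34, 44, 241]]
[(350, [35, 43, 238]), (352, [36, 44, 239]), (354, [37, 37, 210]), (356, [37, 40, 149]), (358, [29, 39, 231]), (360, [64, 79, 213]), (362, [126, 155, 170]), (364, [138, 176, 190]), (366, [177, 218, 226]), (368, [188, 229, 235]), (370, [191, 233, 239])]
222 [ 0.0328  0.     -0.026 ]
227 [ 0.0308  0.     -0.026 ]
243 [ 0.0244  0.     -0.026 ]
356 [-0.0278  0.0001 -0.026 ]
360 [-0.0299  0.0001 -0.026 ]
```

Call:
advance:
  plan: {"segments":[[0, -0.2, 0.02, -0.0333, 0, 0, 0.008], [0, -0.4, 0.04, -0.0333, 0, 0, 0.0159], [0, -0.6, 0.06, -0.0333, 0, 0, 0.0202], [0, -0.75, 0.075, -0.0167, 0, 0, 0.0202], [0, -0.7767, 0.0757, 0, 0, 0, 0.0202]]}

```text
clock: 6.02
position: [0.5623, -0.026, 0.1978]
tool_rot: [-3.141, 0.001, 1.51]
force: [-0.4, 0.7, -1.1]
grip_width: 0.0126
finger_force: 68.6
```

Call:
advance:
  plan: {"segments":[[0, 0, 0, 0, 0, 0, 0], [0, 0, 0, 0, 0, 0, 0]]}

```text
clock: 6.28
position: [0.5624, -0.021, 0.1983]
tool_rot: [-3.141, -0.0, 1.516]
force: [-0.3, -0.2, -1.0]
grip_width: 0.0127
finger_force: 68.6
```

Run:
```python
from h import *
o=status.observe();c=cam("wrist");T=R.from_euler('xyz',o['tool_rot']); print(o['position'],o['tool_rot'],T.inv().apply([.5623,-.0228,.199]-o['position']))
cv2.imwrite("pics/w6.png",optics.grab_frame("wrist"))
for n in("scene","side"): cv2.imwrite(f"pics/{n}6.png",optics.grab_frame(n))
```

```text
[ 0.56237511 -0.02098209  0.19825343] [-3.14111374e+00 -3.33568510e-04  1.51641575e+00] [-1.81905855e-03  2.34487209e-05 -7.47190432e-04]
```

Run:
```python
from h import *
for n in("scene","side"):
    c=cam(n); 
    for z in(.139,.179,.102,.078): print(n,z,proj(c,[.5623,-.0228,z]).round(1))
a=cv2.imread("pics/scene6.png");b=cv2.imread("pics/side6.png")
ca=proj(cam("scene"),[.5623,-.0228,.12]).astype(int);cb=proj(cam("side"),[.5623,-.0228,.12]).astype(int);print(ca,cb)
f=lambda i,c:cv2.resize(i[c[1]-36:c[1]+36,c[0]-24:c[0]+24],None,fx=8,fy=8,interpolation=cv2.INTER_CUBIC)
cv2.imwrite("pics/cmp6.png",np.hstack([f(a,ca),f(b,cb)]))
```

```text
scene 0.139 [365.2 187.8]
scene 0.179 [366.1 171.3]
scene 0.102 [364.4 202.4]
scene 0.078 [363.9 211.5]
side 0.139 [289.5 190. ]
side 0.179 [288.2 174.6]
side 0.102 [290.6 203.7]
side 0.078 [291.3 212.2]
[364 195] [290 197]
```

View pics/cmp6.png

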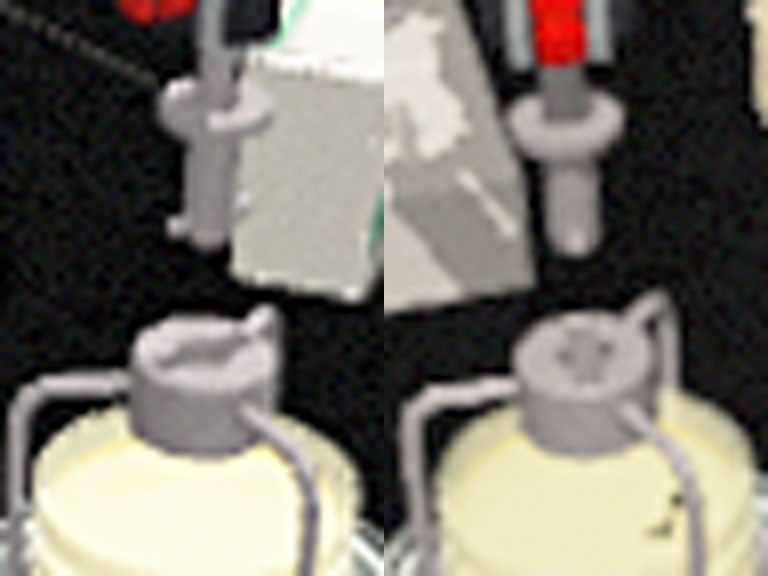

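The crops show the key above the hub: the collar is at columns 214 (scene) and 568 (side), the hub at 203 and 585. After perspective correction they line up to about 1 mm. I'll shift slightly and feel for the hole.

In the tool's units: 0.033 m / 0.3 = 0.11, -0.0008 m / 0.3 = -0.0027.

Call:
advance:
  plan: {"segments":[[0, -0.0027, -0.0017, 0.05, 0, 0, 0], [0, -0.0027, -0.0017, 0.1, 0, 0, 0], [0, -0.0027, -0.0017, 0.11, 0, 0, 0], [0, -0.0027, -0.0017, 0.11, 0, 0, 0]]}

```text
clock: 6.92
position: [0.5618, -0.0233, 0.1651]
tool_rot: [-3.141, 0.0, 1.515]
force: [-0.7, -0.6, -1.3]
grip_width: 0.0128
finger_force: 68.6
```

Call:
advance:
  plan: {"segments":[[0, 0, 0, 0.0033, 0, 0, 0], [0, 0, 0, 0.0067, 0, 0, 0], [0, 0, 0, 0.01, 0, 0, 0], [0, 0, 0, 0.0133, 0, 0, 0], [0, 0, 0, 0.0133, 0, 0, 0]]}

```text
clock: 7.55
position: [0.5619, -0.0232, 0.1614]
tool_rot: [-3.142, 0.0, 1.515]
force: [0.5, 0.4, -1.1]
grip_width: 0.0127
finger_force: 68.6
```

Run:
```python
from h import *
o=status.observe(); print(o['position'].round(4),o['force'].round(1),o['moment'].round(2))
```

```text
[ 0.5619 -0.0232  0.1614] [ 0.5  0.4 -1.1] [-0.06 -0.    0.04]
```

In the tool's units: 0.003 m / 0.3 = 0.01, 0.002 m / 0.3 = 0.0067.

Call:
advance:
  plan: {"segments":[[0, 0, 0, 0.0033, 0, 0, 0], [0, 0, 0, 0.0067, 0, 0, 0], [0, 0, 0, 0.01, 0, 0, 0], [0, 0, 0, 0.01, 0, 0, 0]]}

```text
clock: 8.05
position: [0.562, -0.0231, 0.1584]
tool_rot: [3.142, -0.0, 1.515]
force: [0.4, 0.9, -0.8]
grip_width: 0.0125
finger_force: 68.6
```

Run:
```python
from h import *
o=status.observe(); print(o['position'].round(4),o['force'].round(1),o['moment'].round(2))
```

```text
[ 0.562  -0.0231  0.1584] [ 0.4  0.9 -0.8] [ 0.27 -0.29  0.03]
```

In the tool's units: 0.002 m / 0.3 = 0.0067, 0.001 m / 0.3 = 0.0033.

Call:
advance:
  plan: {"segments":[[0, 0, 0, 0.0033, 0, 0, 0], [0, 0, 0, 0.0067, 0, 0, 0], [0, 0, 0, 0.0067, 0, 0, 0]]}

```text
clock: 8.43
position: [0.5619, -0.0231, 0.1564]
tool_rot: [3.142, -0.0, 1.515]
force: [1.5, 0.8, -1.3]
grip_width: 0.0129
finger_force: 68.6
```

Run:
```python
from h import *
o=status.observe(); print(o['position'].round(4),o['force'].round(1),o['moment'].round(2))
```

```text
[ 0.5619 -0.0231  0.1564] [ 1.5  0.8 -1.3] [ 0.34 -0.3   0.01]
```

In the tool's units: 0.003 m / 0.3 = 0.01, 0.002 m / 0.3 = 0.0067.

Call:
advance:
  plan: {"segments":[[0, 0, 0, 0.0033, 0, 0, 0], [0, 0, 0, 0.0067, 0, 0, 0], [0, 0, 0, 0.01, 0, 0, 0], [0, 0, 0, 0.01, 0, 0, 0]]}

```text
clock: 8.93
position: [0.5619, -0.0232, 0.1533]
tool_rot: [-3.141, 0.0, 1.515]
force: [0.3, 1.6, -1.2]
grip_width: 0.0128
finger_force: 68.8
```

Run:
```python
from h import *
o=status.observe(); print(o['position'].round(4),o['force'].round(1),o['moment'].round(2))
```

```text
[ 0.5619 -0.0232  0.1533] [ 0.3  1.6 -1.2] [ 0.42 -0.41 -0.02]
```

No vertical reaction with the tip about 10 mm deep, well past the 5 mm where the long pin would stop. I'll continue gently.

In the tool's units: 0.008 m / 0.3 = 0.0267, 0.0003 m / 0.3 = 0.001.

Call:
advance:
  plan: {"segments":[[0, 0.001, 0.001, 0.0067, 0, 0, 0], [0, 0.001, 0.001, 0.0133, 0, 0, 0], [0, 0.001, 0.001, 0.02, 0, 0, 0], [0, 0.001, 0.001, 0.0267, 0, 0, 0], [0, 0.001, 0.001, 0.0267, 0, 0, 0]]}

```text
clock: 9.55
position: [0.5621, -0.0229, 0.1452]
tool_rot: [-3.141, 0.0, 1.515]
force: [0.4, 1.2, -1.7]
grip_width: 0.0124
finger_force: 68.6
```

Run:
```python
from h import *
o=status.observe(); print(o['position'].round(4),o['force'].round(1),o['moment'].round(2))
```

```text
[ 0.5621 -0.0229  0.1452] [ 0.4  1.2 -1.7] [ 0.36 -0.27 -0.04]
```

In the tool's units: 0.012 m / 0.3 = 0.04, 0.009 m / 0.3 = 0.03.

Call:
advance:
  plan: {"segments":[[0, 0.0013, 0.001, 0.01, 0, 0, 0], [0, 0.0013, 0.001, 0.02, 0, 0, 0], [0, 0.0013, 0.001, 0.03, 0, 0, 0], [0, 0.0013, 0.001, 0.04, 0, 0, 0], [0, 0.0013, 0.001, 0.04, 0, 0, 0]]}

```text
clock: 10.18
position: [0.5624, -0.0226, 0.1332]
tool_rot: [-3.141, 0.0, 1.515]
force: [-0.4, -0.2, -1.3]
grip_width: 0.0122
finger_force: 68.6
```

Run:
```python
from h import *
o=status.observe(); print(o['position'].round(4),o['force'].round(1),o['moment'].round(2))
```

```text
[ 0.5624 -0.0226  0.1332] [-0.4 -0.2 -1.3] [ 0.05  0.05 -0.03]
```

In the tool's units: 0.007 m / 0.3 = 0.0233, 0.006 m / 0.3 = 0.02.

Call:
advance:
  plan: {"segments":[[0, 0, 0, 0.0067, 0, 0, 0], [0, 0, 0, 0.0133, 0, 0, 0], [0, 0, 0, 0.02, 0, 0, 0], [0, 0, 0, 0.0233, 0, 0, 0], [0, 0, 0, 0.0233, 0, 0, 0]]}

```text
clock: 10.8
position: [0.5625, -0.0225, 0.1264]
tool_rot: [-3.141, 0.0, 1.515]
force: [-0.1, 0.7, -1.3]
grip_width: 0.0128
finger_force: 68.7
```

Call:
advance:
  plan: {"segments":[[0, 0, 0, 0.0017, 0, 0, 0], [0, 0, 0, 0.0033, 0, 0, 0], [0, 0, 0, 0.0033, 0, 0, 0]]}

```text
clock: 11.18
position: [0.5626, -0.0225, 0.1255]
tool_rot: [3.142, 0.0, 1.515]
force: [0.5, -0.3, -1.6]
grip_width: 0.0128
finger_force: 68.6
```

Run:
```python
from h import *
o=status.observe(); print(o['position'].round(4),o['force'].round(1),o['moment'].round(2))
```

```text
[ 0.5626 -0.0225  0.1255] [ 0.5 -0.3 -1.6] [0.1  0.1  0.01]
```

In the tool's units: 0.0008 m / 0.3 = 0.0027, 0.0004 m / 0.3 = 0.0013.

Call:
advance:
  plan: {"segments":[[0, 0, 0, 0.0013, 0, 0, 0], [0, 0, 0, 0.0027, 0, 0, 0], [0, 0, 0, 0.0027, 0, 0, 0]]}

```text
clock: 11.55
position: [0.5626, -0.0225, 0.1249]
tool_rot: [3.141, -0.0, 1.515]
force: [-1.7, 0.8, 5.2]
grip_width: 0.0129
finger_force: 69.5
```

Call:
advance:
  plan: {"segments":[[0, 0, 0, 0.0013, 0, 0, 0], [0, 0, 0, 0.0027, 0, 0, 0], [0, 0, 0, 0.0027, 0, 0, 0]]}

```text
clock: 11.92
position: [0.5628, -0.0224, 0.1249]
tool_rot: [3.141, -0.001, 1.515]
force: [-7.0, 2.6, 19.8]
grip_width: 0.0129
finger_force: 71.7
```

The collar contacted the hub at TCP z 0.1249, against 0.125 predicted, so this is the fitting key. I'll back off about 2 mm and check the joint margins before turning.

In the tool's units: -0.0026 m / 0.3 = -0.0087, -0.0013 m / 0.3 = -0.0043.

Call:
advance:
  plan: {"segments":[[0, 0, 0, -0.0043, 0, 0, 0], [0, 0, 0, -0.0087, 0, 0, 0], [0, 0, 0, -0.0087, 0, 0, 0]]}

```text
clock: 12.3
position: [0.5625, -0.0225, 0.1264]
tool_rot: [-3.142, 0.0, 1.515]
force: [-1.2, 1.0, -0.5]
grip_width: 0.0124
finger_force: 68.7
```

Call:
advance:
  plan: {"segments":[[0, 0, 0, 0, 0, 0, 0.0159], [0, 0, 0, 0, 0, 0, 0.0318], [0, 0, 0, 0, 0, 0, 0.0318]]}

```text
clock: 12.68
position: [0.5626, -0.0224, 0.1263]
tool_rot: [3.142, 0.0, 1.315]
force: [0.8, 0.5, -1.2]
grip_width: 0.0128
finger_force: 68.7
```

Run:
```python
from h import *
o=status.observe(); print(o['position'].round(4),o['force'].round(1),o['moment'].round(2),o['qpos'].round(2))
```

```text
[ 0.5626 -0.0224  0.1263] [ 0.8  0.5 -1.2] [-0.   -0.04  0.03] [-0.37  0.61  0.44  1.87 -0.37  0.74  0.02]
```

In the tool's units: 0.75 rad / 6.2832 = 0.1194.

Call:
advance:
  plan: {"segments":[[0, 0, 0, 0, 0, 0, 0.0239], [0, 0, 0, 0, 0, 0, 0.0477], [0, 0, 0, 0, 0, 0, 0.0716], [0, 0, 0, 0, 0, 0, 0.0955], [0, 0, 0, 0, 0, 0, 0.1194]]}

```text
clock: 13.3
position: [0.5629, -0.0227, 0.1265]
tool_rot: [3.141, -0.0, 0.563]
force: [0.9, -1.2, -1.6]
grip_width: 0.0126
finger_force: 68.7
```

Call:
advance:
  plan: {"segments":[[0, 0, 0, 0, 0, 0, 0.0239], [0, 0, 0, 0, 0, 0, 0.0477], [0, 0, 0, 0, 0, 0, 0.0716], [0, 0, 0, 0, 0, 0, 0.0988], [0, 0, 0, 0, 0, 0, 0.0988]]}

```text
clock: 13.92
position: [0.5627, -0.0227, 0.1263]
tool_rot: [3.141, -0.0, -0.053]
force: [0.8, -1.7, -0.7]
grip_width: 0.0131
finger_force: 68.7
```

Call:
advance:
  plan: {"segments":[[0, 0, 0, 0, 0, 0, 0], [0, 0, 0, 0, 0, 0, 0]]}

```text
clock: 14.18
position: [0.5625, -0.0225, 0.1265]
tool_rot: [-3.141, -0.0, -0.054]
force: [1.8, -1.6, -2.1]
grip_width: 0.0128
finger_force: 68.6
```

Run:
```python
from h import *
o=status.observe(); print(o['position'].round(4),o['force'].round(1),o['moment'].round(2),o['qpos'].round(2))
```

```text
[ 0.5625 -0.0225  0.1265] [ 1.8 -1.6 -2.1] [-0.32 -0.32 -0.02] [-0.6   0.72  0.81  1.89 -0.7   0.84 -1.05]
```

In the tool's units: -0.004 m / 0.3 = -0.0133, -0.003 m / 0.3 = -0.01.

Call:
advance:
  plan: {"segments":[[0, 0, 0, -0.0033, 0, 0, 0], [0, 0, 0, -0.0067, 0, 0, 0], [0, 0, 0, -0.01, 0, 0, 0], [0, 0, 0, -0.0133, 0, 0, 0], [0, 0, 0, -0.0133, 0, 0, 0]]}
  squeeze: 90

```text
clock: 14.8
position: [0.5626, -0.0225, 0.1305]
tool_rot: [3.142, -0.0, -0.056]
force: [0.9, -1.5, -0.9]
grip_width: 0.0124
finger_force: 91.3
```

Call:
advance:
  plan: {"segments":[[0, 0, 0, -0.0017, 0, 0, 0], [0, 0, 0, -0.0033, 0, 0, 0], [0, 0, 0, -0.0033, 0, 0, 0]]}

```text
clock: 15.18
position: [0.5626, -0.0225, 0.1315]
tool_rot: [3.142, -0.0, -0.056]
force: [0.7, -1.0, -1.5]
grip_width: 0.0122
finger_force: 91.3
```

Call:
advance:
  plan: {"segments":[[0, 0, 0, -0.0017, 0, 0, 0], [0, 0, 0, -0.0033, 0, 0, 0], [0, 0, 0, -0.0033, 0, 0, 0]]}

```text
clock: 15.55
position: [0.5623, -0.0223, 0.1323]
tool_rot: [-3.141, 0.001, -0.056]
force: [-1.3, -0.7, -4.4]
grip_width: 0.0124
finger_force: 90.9
```

Load came on at about 7 mm rise, so the pin is seated in the groove. Now a slow lift.

In the tool's units: -0.004 m / 0.3 = -0.0133, -0.002 m / 0.3 = -0.0067.

Call:
advance:
  plan: {"segments":[[0, 0, 0, -0.0017, 0, 0, 0], [0, 0, 0, -0.0033, 0, 0, 0], [0, 0, 0, -0.0067, 0, 0, 0], [0, 0, 0, -0.0133, 0, 0, 0], [0, 0, 0, -0.0133, 0, 0, 0]]}

```text
clock: 16.18
position: [0.5626, -0.0225, 0.1366]
tool_rot: [-3.142, -0.0, -0.056]
force: [0.5, 0.1, -4.2]
grip_width: 0.0123
finger_force: 90.9
```

Run:
```python
from h import *
o=status.observe(); print(o['position'].round(4),o['force'].round(1),o['moment'].round(2))
```

```text
[ 0.5626 -0.0225  0.1366] [ 0.5  0.1 -4.2] [ 0.04 -0.04 -0.06]
```

In the tool's units: -0.026 m / 0.3 = -0.0867, -0.008 m / 0.3 = -0.0267.

Call:
advance:
  plan: {"segments":[[0, 0, 0, -0.01, 0, 0, 0], [0, 0, 0, -0.0267, 0, 0, 0], [0, 0, 0, -0.0467, 0, 0, 0], [0, 0, 0, -0.0667, 0, 0, 0], [0, 0, 0, -0.0867, 0, 0, 0]]}

```text
clock: 16.8
position: [0.5626, -0.0225, 0.1629]
tool_rot: [-3.142, -0.0, -0.056]
force: [-0.1, -0.2, -5.0]
grip_width: 0.0123
finger_force: 90.9
```

Call:
advance:
  plan: {"segments":[[0, 0, 0, -0.0233, 0, 0, 0], [0, 0, 0, -0.0467, 0, 0, 0], [0, 0, 0, -0.07, 0, 0, 0], [0, 0, 0, -0.0933, 0, 0, 0], [0, 0, 0, -0.1167, 0, 0, 0]]}

```text
clock: 17.42
position: [0.5625, -0.0225, 0.1979]
tool_rot: [3.142, -0.0, -0.056]
force: [0.2, 0.1, -4.1]
grip_width: 0.0127
finger_force: 90.9
```

Call:
advance:
  plan: {"segments":[[0, 0, 0, -0.02, 0, 0, 0], [0, 0, 0, -0.04, 0, 0, 0], [0, 0, 0, -0.0567, 0, 0, 0], [0, 0, 0, -0.0667, 0, 0, 0], [0, 0, 0, -0.0667, 0, 0, 0]]}

```text
clock: 18.05
position: [0.5626, -0.0225, 0.2176]
tool_rot: [-3.142, -0.0, -0.056]
force: [-0.2, 0.8, -5.5]
grip_width: 0.0123
finger_force: 90.9
```

Call:
advance:
  plan: {"segments":[[0, 0, 0, 0, 0, 0, 0], [0, 0, 0, 0, 0, 0, 0], [0, 0, 0, 0, 0, 0, 0], [0, 0, 0, 0, 0, 0, 0]]}

```text
clock: 18.55
position: [0.5625, -0.0225, 0.2174]
tool_rot: [3.142, 0.0, -0.056]
force: [-0.5, 0.2, -4.5]
grip_width: 0.0121
finger_force: 90.9
```

Run:
```python
from h import *
o=status.observe(); print(o['position'].round(4),o['tool_rot'],o['force'].round(1),o['moment'].round(2))
ca=proj(cam("scene"),[.5626,-.0225,.13]).astype(int);cb=proj(cam("side"),[.5626,-.0225,.13]).astype(int)
f=lambda i,c:cv2.resize(i[c[1]-72:c[1]+72,c[0]-48:c[0]+48],None,fx=4,fy=4,interpolation=cv2.INTER_CUBIC)
cv2.imwrite("pics/cmp7.png",np.hstack([f(optics.grab_frame("scene"),ca),f(optics.grab_frame("side"),cb)]))
```

```text
[ 0.5625 -0.0225  0.2174] [ 3.14154869e+00  9.96040821e-05 -5.62429971e-02] [-0.5  0.2 -4.5] [ 0.03 -0.    0.03]
```

View pics/cmp7.png

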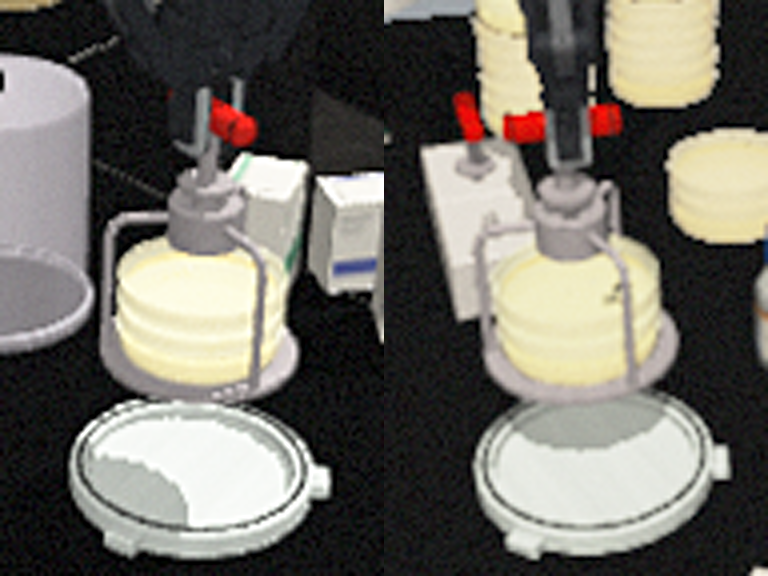

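Both views show the carrier with its three dishes hanging level from the key, disc ellipse centred near (200,350) and (580,350), well clear of the empty base. The other key still stands and the cartons are in place. The underside is about 77 mm above the base. I'll let it settle a moment and hand in.

Call:
advance:
  plan: {"segments":[[0, 0, 0, 0, 0, 0, 0], [0, 0, 0, 0, 0, 0, 0], [0, 0, 0, 0, 0, 0, 0], [0, 0, 0, 0, 0, 0, 0], [0, 0, 0, 0, 0, 0, 0]]}

```text
clock: 19.27
position: [0.5625, -0.0225, 0.2174]
tool_rot: [3.142, 0.0, -0.056]
force: [-0.1, -0.5, -4.8]
grip_width: 0.0125
finger_force: 90.9
```

```bash
python3 -c "
from workcell import bot, optics, status, ticket
print(ticket.job_done())"
```

```text
the job is handed in; nothing more can be done
None
```

Job handed in at 19.3 s: the first key tried (right socket) fitted, and after a quarter turn it holds the carrier and its three dishes level and still, about 7.7 cm above the jar base.

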